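# Start the board tester

## Task

Start the board tester with closed fingers: first switch the black power rocker on by pressing its raised, green-striped end fully down, then push the square yellow key fully in so that it stays in, and last press the round green button all the way down and let it come back up. Keep to that order, do not press the red stop button, and leave all the other things on the bench where they are; nothing is to be picked up.

Things in the scene. Friction and masses are not known exactly. Their poses are not given: they have to be found in the camera images.
- rocker (a joint): angle of the power rocker: 0 = off (green-striped end standing up), 0.40 rad = on (green-striped end pressed fully down). It starts at or very near 0 and stays where it is left; pushing the green-striped end down takes about 3 N
- rocker_press (a point): spot to press: on the upper face of the rocker, on its wide green stripe (raised end, 21 mm from the pivot); moves with it. Off, about 62 mm above the bench; on, 54 mm. x axis: from pivot to green-striped end. The rocker is a black paddle 58 x 38 mm in a black frame (4 mm high) on a fixed grey box 80 x 80 x 45 mm; its other end has a thin white bar
- yellow (a joint): how far the yellow key is pushed in: 0 = out, 0.008 m = fully in. A latching key: it stays where it is left and does not spring back; pushing it takes about 3 N
- yellow_top (a point): centre of the upper face of the square yellow key, 38 x 38 mm, pressed straight down; moves with it. Out, the face is 61 mm above the bench, fully in 53 mm. It sits in a black square collar (50 mm, 5 mm high) on a fixed grey box 80 x 80 x 45 mm
- green (a joint): how far the green button is pressed: 0 = up, 0.006 m = fully down. It springs back when let go; fully down takes 5 N
- green_top (a point): centre of the upper face of the round green start button, 36 mm across, pressed straight down; moves with it. Up, the face is 60 mm above the bench, fully down 54 mm. It sits in a steel collar (48 mm across, 5 mm high) on a fixed grey box 80 x 80 x 45 mm
- red (a joint): how far the red stop button is pressed: 0 = up, 0.006 m = fully down; springs back. To be left alone
- red_top (a point): centre of the top of the round red mushroom-shaped stop button, 40 mm across, 66 mm above the bench, on a fixed yellow box 80 x 80 x 45 mm
- driver_a: loose torque driver lying on the bench, red handle 75 mm long and 30 mm thick, steel shaft; 140 mm overall along its x axis, handle to -x. Origin under its middle, on the bench
- driver_b: second loose torque driver, the same as the first
- bottle: loose blue bottle, 60 mm across, 120 mm tall, standing; origin at the centre of its underside, z axis up the bottle
- mouse: loose black computer mouse, 96 x 60 mm (x, y), 34 mm high; origin at the centre of its underside
- scanner: loose barcode scanner on a round foot 90 mm across, 160 mm tall, grey head, black grip; origin at the centre of its underside, z axis up
- board: loose green circuit board lying flat, 100 x 70 mm (x, y), parts up to 13 mm high; origin at the centre of its underside

How it is judged:
On the way, in this order (a step that is already met when the one before it is completed fails the run):
1. the power rocker is switched on (value of joint rocker above 0.34 rad), for 0.1 s.
2. the yellow key is pushed fully in (value of joint yellow above 0.0065 m), for 0.1 s.
3. the green button is pressed fully down (value of joint green above 0.0045 m), for 0.03 s.
At the end, for the whole second after the job is handed in: The rocker is on (past 0.33 of 0.40 rad), the yellow key is in (past 6.5 of 8 mm), the green button and the red button are up (within 1.5 mm), and every loose thing is at rest within 20 mm of where it started (value of joint rocker above 0.33 rad and value of joint yellow above 0.0065 m and value of joint each of green, red below 0.0015 m and distance of each of driver_a, driver_b, bottle, mouse, scanner, board from where it was at the start of the episode below 0.02 m and linear speed of each of driver_a, driver_b, bottle, mouse, scanner, board below 0.03 m/s); the robot touches nothing.
It fails at once if the yellow key is pushed in before the power rocker is on (value of joint yellow above 0.004 m and value of joint rocker below 0.33 rad).
It fails at once if the green button is pressed before the yellow key is fully in and the rocker on (value of joint green above 0.003 m and (value of joint yellow below 0.0065 m or value of joint rocker below 0.33 rad)).
It fails at once if the red stop button is pressed (more than 2 mm) (value of joint red above 0.002 m).
It fails at once if a loose thing on the bench is moved by more than 20 mm, lifted or knocked over (distance of any of driver_a, driver_b, bottle, mouse, scanner, board from where it was at the start of the episode above 0.02 m or angle between any of bottle, scanner's own z axis and vertical above 0.5 rad).
It also fails if it takes over 40 s, if anything falls off the work surface, if the arm or the gripper's body presses on something with over 40 N, if the wrist force passes 120 N, or if a joint passes its speed limit or range.

## Robot

A 6-joint arm with a two-finger parallel gripper is mounted at the origin on the work surface. World frame = base frame: x ahead of the robot, y to its left, z up, the work surface at z = 0. Lengths are in m, angles in rad, forces in N, time in s.
With the tool pointing down it reaches from about 0.375 to 0.825 m from the base axis. Payload 5.5 kg.
Tool frame: the origin (TCP) lies on the mounting face of the last link; the fingertips stand 173 mm ahead of it and the grasp point (between the pads) lies 155 mm ahead of it; y points along the fingers, x is the direction in which the jaws open and shut, and the axes are right-handed (so a half turn about y gives the same grasp; the last joint's range is limited). The gripper opens to 85 mm and grips with 20 to 120 N. Pads are 22 mm wide; open, the fingers measure 114 mm over their backs; the gripper's body (76 mm by 85 mm) begins 54 mm behind the grasp point. The pads swing forward as they close: fully open they stand 13 mm farther back than shut.
Start: joints at [-1.172, 0.314, -0.047, 1.21, 0, 1.571], TCP at [0.233, -0.553, 0.405] pointing down, gripper open.
Joint ranges: [-2.67, 2.67], [-0.69, 1.73], [-1.03, 1.25], [-2.08, 2.16], [-1.42, 1.45], [-3.14, 3.14]. Speed limits (rad/s): [2.39, 2.39, 3.01, 3.14, 3.14, 3.14].

## Interface

Orientations are given as a rotation vector (axis times angle).
In Python, from workcell import ctrl gives the robot as it stands.
- The arm moves only by the shell command python3 -m jog 'ROWS' [OPENING] [FORCE]. ROWS is JSON, a list of rows, each an object of numbers: "tx", "ty", "tz": the shift along the tool's x, y, z in mm; "wx", "wy", "wz": the turn, a rotation vector about the tool's x, y, z in rad. In form: [{"tx": .., "ty": .., "tz": .., "wx": .., "wy": .., "wz": ..}, ...]. A call has 1 to 5 rows; each row is the pose to reach, as a shift and turn from the pose commanded when the call began, along the tool's axes at that moment; what a row does not reach only later rows make up. A row lasts 1/12 s, in which the tool goes at most 41.7 mm and 7.16 degrees, less where a joint would pass 70% of its speed; a pose out of reach is approached as far as the arm can. A call with a gripper value outside its range is refused whole. OPENING is the closure, from -1 (fully open) to 1 (shut), set as the call begins (- or left out, the last holds). The fingers move at their own pace and stop on an object; FORCE is the grip in N (left out, the last holds). Time passes only in rows, so rows that repeat a pose let the fingers close. It gives the time, the measured TCP pose, the force and the opening at its end, in the units of the state.
- ctrl.observe(): the state, without advancing time (a new reading comes with each control period).
- ctrl.get_image(name): name is "side" or "top"; returns a dict with "pixels" (400x640x3 uint8, blue, green, red), "depth" (400x640 float32, m along the optical axis (not along the pixel's ray), 0 where there is no reading), "mtx" (3x3 intrinsics, pixels), "distortion" ([k1, k2, p1, p2, k3] as OpenCV has them; the pictures are not rectified), "extrinsics" (4x4, takes a point from world to camera coordinates). Camera axes: x right, y up, looking along -z (the intrinsics and any distortion apply to the point x, -y, -z); pixel columns grow to the right and rows downward; lengths in m; the calibration is good to about 2 mm. A picture is of the moment at which its call begins.
- ctrl.close_job(): hands the job in, once; it reports no verdict.
Trained networks look in a picture, given as the dict that the camera call returned (one of the last four; its "shot" number tells which), for a name from the list of things; names that differ only in an ending like _2 or _b are one class to them, and where a whole thing is asked for, a point or a joint stands for the part that bears it (a point fixed in the world has none). Each returns a list of dicts, best first, with "confidence" (0 to 1); they miss things now and then, are a little off and sometimes report something else, mostly with a low value. They report only what shows in the picture. A call takes as long as a camera call.
- ctrl.outline_of(picture, name): "mask" (400x640 bool, what is visible of it) and "bbox" ([left, top, right, bottom] in pixels, round what is visible of it).
The state is a dict: "t": time; "qpos": joint angles; "joint_velocities": joint speeds; "joint_efforts": joint torques, N m; "tcp_pos": TCP position; "tcp_rot": TCP orientation; "contact_force": force on the tool from outside, world axes, zero at the start; "moment": the same for the moment, N m; "finger_gap": opening from 0.0 (shut) to 1.0 (fully open).
Only numpy, scipy, OpenCV 4.12 (cv2) and the standard library are available. Lean on these libraries where they do the work, as an engineer would, in place of code of your own. Each camera call takes 0.05 s, during which the arm holds its last target.

## Working session

There is one attempt and no reset: what is moved stays moved. The work goes in short steps, Python scripts to look and compute and a shell command to move; the robot and the scene stay as the last step left them, time stands still between calls to the robot, and variables do not carry over. Pictures are saved under pics/ and viewed, and the job is handed in when it is done.

```bash
mkdir -p pics; ls; python3 - <<'E'
from workcell import ctrl
import cv2, numpy as np, pickle
o=ctrl.observe(); print({k:np.round(v,3) for k,v in o.items()})
D={}
for n in("side","top"):
    p=ctrl.get_image(n); cv2.imwrite(f"pics/{n}0.png",p["pixels"]); D[n]=p
    print(n,p["mtx"],p["distortion"],p["extrinsics"])
    for name in["rocker","yellow","green","red"]:
        r=ctrl.outline_of(p,name); print(n,name,[(round(x["confidence"],2),x["bbox"]) for x in r])
pickle.dump(D,open("d0.pkl","wb"))
E
```

```text
pics
{'t': np.float64(0.0), 'qpos': array([-1.172,  0.314, -0.048,  1.21 ,  0.   ,  1.571]), 'joint_velocities': array([-0.001,  0.   , -0.   ,  0.   ,  0.   ,  0.   ]), 'joint_efforts': array([ 0.0000e+00, -5.3959e+01,  3.3975e+01,  1.9000e-02,  0.0000e+00,
        0.0000e+00]), 'tcp_pos': array([ 0.233, -0.553,  0.404]), 'tcp_rot': array([-1.371,  0.912, -0.909]), 'contact_force': array([-0.54 , -0.088, -0.431]), 'moment': array([ 0.011, -0.007,  0.035]), 'finger_gap': np.float64(0.999)}
side [[462.52568035   0.         326.40404662]
 [  0.         462.52568035 190.48177803]
 [  0.           0.           1.        ]] [-0.02020388  0.          0.          0.          0.        ] [[ 0.92051814  0.39029978  0.01767578 -0.52506754]
 [-0.23272368  0.51141351  0.8272218   0.05472456]
 [ 0.31382486 -0.76558625  0.56159742 -1.53427351]
 [ 0.          0.          0.          1.        ]]
side rocker [(0.7, [305.2, 215.1, 329.3, 229.1])]
side yellow []
side green [(0.66, [331.4, 185.5, 340.6, 193.7]), (0.16, [234.0, 239.9, 249.4, 251.0])]
side red []
top [[427.58184956   0.         318.50688564]
 [  0.         427.58184956 200.7695269 ]
 [  0.           0.           1.        ]] [-0.08060975  0.          0.          0.          0.        ] [[-2.29711005e-02 -9.99736127e-01  7.58084884e-05  5.67058152e-03]
 [ 9.83142656e-01 -2.25760713e-02  1.81441007e-01 -5.58880071e-01]
 [-1.81391418e-01  4.24243017e-03  9.83401828e-01 -1.04064176e+00]
 [ 0.00000000e+00  0.00000000e+00  0.00000000e+00  1.00000000e+00]]
top rocker [(0.8, [350.6, 176.8, 367.8, 203.1]), (0.67, [162.7, 137.4, 192.5, 168.2])]
top yellow [(0.59, [415.2, 228.6, 433.8, 248.6])]
top green [(0.46, [281.2, 188.8, 293.8, 204.4]), (0.18, [414.9, 233.2, 434.6, 248.7])]
top red [(0.52, [199.8, 226.4, 216.1, 243.2]), (0.21, [409.0, 143.8, 421.0, 191.4])]
```

View pics/side0.png

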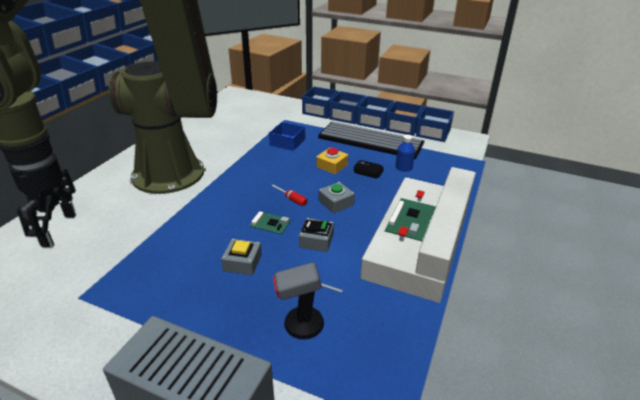

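View pics/top0.png

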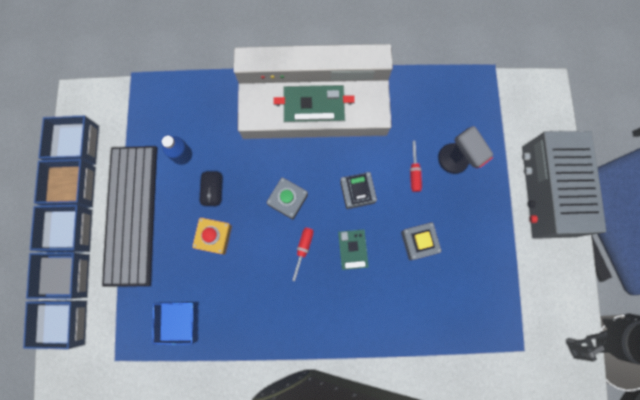

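```bash
python3 - <<'E'
import pickle,cv2
D=pickle.load(open("d0.pkl","rb"))
cv2.imwrite("pics/topz.png",cv2.resize(D["top"]["pixels"][120:270,180:450],None,fx=2.9,fy=2.9,interpolation=cv2.INTER_CUBIC))
cv2.imwrite("pics/sidez.png",cv2.resize(D["side"]["pixels"][140:300,180:440],None,fx=3,fy=3,interpolation=cv2.INTER_CUBIC))
E
```

```text
(no output)
```

View pics/topz.png

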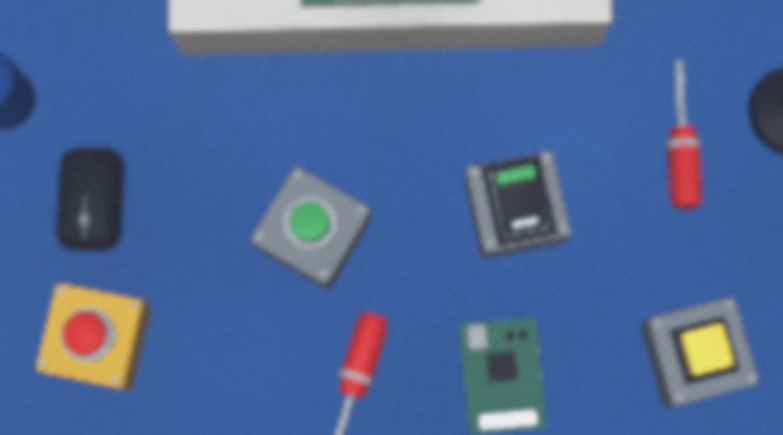

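View pics/sidez.png

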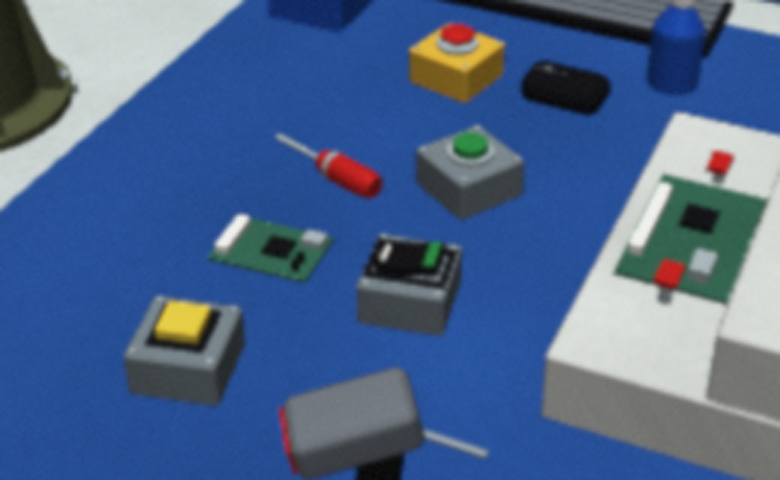

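```bash
cat > h.py <<'E'
import numpy as np,cv2
def world(p,uv,z=None,win=1):
    u,v=uv
    n=cv2.undistortPoints(np.array([[[u,v]]],float),p["mtx"],p["distortion"])[0,0]
    ray=np.array([n[0],-n[1],-1.]); E=p["extrinsics"];R=E[:3,:3];t=E[:3,3]
    c=-R.T@t; d=R.T@ray
    if z is not None: s=(z-c[2])/d[2]
    else:
        w=p["depth"][int(round(v))-win:int(round(v))+win+1,int(round(u))-win:int(round(u))+win+1]; s=np.median(w[w>0])
    return c+s*d
def proj(p,X):
    E=p["extrinsics"];c=E[:3,:3]@np.array(X)+E[:3,3]
    return cv2.projectPoints(np.array([[c[0],-c[1],-c[2]]]),np.zeros(3),np.zeros(3),p["mtx"],p["distortion"])[0][0,0]
E
python3 - <<'E'
import pickle,cv2,numpy as np
from h import *
D=pickle.load(open("d0.pkl","rb"))
rng={"yellow":((22,120,120),(35,255,255)),"green":((50,120,80),(75,255,255)),"red":((0,150,100),(8,255,255))}
boxes={"top":{"yellow":(405,220,445,262),"rockerstripe":(340,168,378,210),"green":(268,178,308,218),"red":(190,215,232,256)},
"side":{"yellow":(225,234,258,262),"rockerstripe":(300,212,336,240),"green":(322,178,352,200),"red":(318,145,348,160)}}
for n in D:
    p=D[n];hsv=cv2.cvtColor(p["pixels"],cv2.COLOR_BGR2HSV)
    for k,(a,b,c,d) in boxes[n].items():
        lo,hi=rng["green" if k=="rockerstripe" else k]
        m=cv2.inRange(hsv,lo,hi); mm=np.zeros_like(m);mm[b:d,a:c]=m[b:d,a:c]
        v,u=np.nonzero(mm)
        if len(u)==0: print(n,k,"none");continue
        uv=(u.mean(),v.mean());z={"yellow":.061,"rockerstripe":.062,"green":.06,"red":.066}[k]
        print(n,k,len(u),np.round(uv,1),"depth",np.round(world(p,uv),4),"zplane",np.round(world(p,uv,z),4))
E
```

```text
side yellow 171 [240.1 246.5] depth [ 0.4507 -0.2713  0.0596] zplane [ 0.4517 -0.2726  0.061 ]
side rockerstripe 29 [323.3 224.4] depth [ 0.6063 -0.1084  0.0628] zplane [ 0.6059 -0.1074  0.062 ]
side green 65 [336.4 187.8] depth [0.5725 0.0681 0.0626] zplane [0.5712 0.0717 0.06  ]
side red 42 [331.8 151. ] depth [0.4778 0.2613 0.0663] zplane [0.4776 0.2618 0.066 ]
top yellow 237 [423.4 240.1] depth [ 0.451  -0.2672  0.0603] zplane [ 0.451  -0.2671  0.061 ]
top rockerstripe 43 [357.3 179.7] depth [ 0.6093 -0.1074  0.0624] zplane [ 0.6094 -0.1074  0.062 ]
top green 98 [286.2 196. ] depth [0.5715 0.0746 0.0592] zplane [0.5713 0.0745 0.06  ]
top red 20 [204.4 232.8] depth [0.4813 0.28   0.0656] zplane [0.4813 0.2799 0.066 ]
```

```bash
cat >> h.py <<'E'
from scipy.spatial.transform import Rotation as Ro
T={"rocker":(.608,-.1075,.062),"yellow":(.4505,-.2685,.061),"green":(.5715,.073,.060)}
def need(o,xyz_tip):
    R=Ro.from_rotvec(o["tcp_rot"]).as_matrix(); tip=o["tcp_pos"]+R[:,2]*.173
    return np.round(R.T@(np.array(xyz_tip)-tip)*1000,1), np.round(tip,4)
E
python3 - <<'E'
from workcell import ctrl
from h import *
import pickle
o=ctrl.observe();print(Ro.from_rotvec(o["tcp_rot"]).as_matrix().round(3))
x,y,z=T["rocker"];print(need(o,(x,y,.20)),need(o,(x,y,.075)))
D=pickle.load(open("d0.pkl","rb"));p=D["top"]
for n,uv in dict(fixfront=(310,128),fixtop=(310,60),scan=(475,145),foot=(450,160)).items(): print(n,world(p,uv).round(3))
for n in T: print(n,proj(p,T[n]).round(1),proj(D["side"],T[n]).round(1))
E
```

```text
[[ 0.388 -0.     0.922]
 [-0.922  0.     0.388]
 [-0.    -1.    -0.   ]]
(array([-264.8,  204.7,  345.6]), array([ 0.3924, -0.4857,  0.4047])) (array([-264.8,  329.7,  345.6]), array([ 0.3924, -0.4857,  0.4047]))
fixfront [0.748 0.011 0.069]
fixtop [0.903 0.006 0.141]
scan [ 0.667 -0.385  0.154]
foot [ 0.669 -0.366  0.017]
rocker [357.4 180.2] [324.  224.6]
yellow [423.9 240.3] [240.6 245.4]
green [286.8 196. ] [336.7 187.6]
```

The state shows tool +y pointing down, as the text says: y runs along the fingers. I'll correct the helper for that.

```bash
sed -i 's/R\[:,2\]\*.173/R[:,1]*.173/' h.py
python3 - <<'E'
from workcell import ctrl
from h import *
o=ctrl.observe()
for n in T:
    x,y,z=T[n];print(n,need(o,(x,y,.20)),need(o,(x,y,z+.012)))
E
python3 -m jog '[{"tx":0,"ty":0,"tz":5},{"tx":0,"ty":0,"tz":10},{"tx":0,"ty":0,"tz":10}]' 1 30
```

```text
rocker (array([-264.8,   31.7,  518.6]), array([ 0.233 , -0.5529,  0.2317])) (array([-264.8,  157.7,  518.6]), array([ 0.233 , -0.5529,  0.2317]))
yellow (array([-177.6,   31.7,  310.9]), array([ 0.233 , -0.5529,  0.2317])) (array([-177.6,  158.7,  310.9]), array([ 0.233 , -0.5529,  0.2317]))
green (array([-445.3,   31.7,  555. ]), array([ 0.233 , -0.5529,  0.2317])) (array([-445.3,  159.7,  555. ]), array([ 0.233 , -0.5529,  0.2317]))invalid input at $[0]: expected keys tx, ty, tz, wx, wy, wz
```

```bash

python3 -m jog '[{"tx":-16,"ty":0,"tz":31,"wx":0,"wy":0,"wz":0},{"tx":-32,"ty":0,"tz":62,"wx":0,"wy":0,"wz":0},{"tx":-48,"ty":0,"tz":93,"wx":0,"wy":0,"wz":0},{"tx":-64,"ty":0,"tz":124,"wx":0,"wy":0,"wz":0},{"tx":-80,"ty":0,"tz":155,"wx":0,"wy":0,"wz":0}]' 1 30
python3 -m jog '[{"tx":-16,"ty":0,"tz":31,"wx":0,"wy":0,"wz":0},{"tx":-32,"ty":0,"tz":62,"wx":0,"wy":0,"wz":0},{"tx":-48,"ty":0,"tz":93,"wx":0,"wy":0,"wz":0},{"tx":-64,"ty":0,"tz":124,"wx":0,"wy":0,"wz":0},{"tx":-80,"ty":0,"tz":155,"wx":0,"wy":0,"wz":0}]'
python3 - <<'E'
from workcell import ctrl
from h import *
o=ctrl.observe();print(o["qpos"].round(2))
for n in T:
    x,y,z=T[n];print(n,need(o,(x,y,.15)),need(o,(x,y,z+.012)))
E
```

```text
t: 0.92
tcp_pos: [0.3454, -0.4177, 0.4048]
tcp_rot: [-1.372, 0.911, -0.911]
contact_force: [1.2, -1.2, 0.5]
finger_gap: 0.297
t: 1.33
tcp_pos: [0.4574, -0.2836, 0.4049]
tcp_rot: [-1.372, 0.91, -0.911]
contact_force: [1.1, -1.3, -0.2]
finger_gap: 0.003
[-0.56  0.2  -0.2   1.18 -0.    2.19]
rocker (array([-103.9,   82. ,  207.1]), array([ 0.4574, -0.2837,  0.2319])) (array([-104. ,  158. ,  207.1]), array([ 0.4574, -0.2837,  0.2319]))
yellow (array([-16.7,  81.9,  -0.5]), array([ 0.4574, -0.2837,  0.2319])) (array([-16.8, 158.9,  -0.5]), array([ 0.4574, -0.2837,  0.2319]))
green (array([-284.5,   81.9,  243.6]), array([ 0.4574, -0.2837,  0.2319])) (array([-284.5,  159.9,  243.6]), array([ 0.4574, -0.2837,  0.2319]))
```

```bash

python3 -m jog '[{"tx":-18,"ty":0,"tz":35,"wx":0,"wy":0,"wz":0},{"tx":-35,"ty":0,"tz":70,"wx":0,"wy":0,"wz":0},{"tx":-52,"ty":20,"tz":103,"wx":0,"wy":0,"wz":0},{"tx":-69,"ty":40,"tz":136,"wx":0,"wy":0,"wz":0},{"tx":-86,"ty":60,"tz":170,"wx":0,"wy":0,"wz":0}]'
python3 -m jog '[{"tx":-10,"ty":20,"tz":20,"wx":0,"wy":0,"wz":0},{"tx":-18,"ty":40,"tz":34,"wx":0,"wy":0,"wz":0},{"tx":-18,"ty":60,"tz":34,"wx":0,"wy":0,"wz":0},{"tx":-18,"ty":60,"tz":34,"wx":0,"wy":0,"wz":0}]'
python3 - <<'E'
from workcell import ctrl
from h import *
import cv2
o=ctrl.observe();print(o["qpos"].round(2),o["contact_force"].round(2))
x,y,z=T["rocker"];print(need(o,(x,y,z)))
for n in("side","top"):
    p=ctrl.get_image(n)
    u,v=proj(p,need(o,(x,y,z))[1]).astype(int); a,b=max(u-60,0),max(v-60,0)
    cv2.imwrite(f"pics/{n}1.png",cv2.resize(p["pixels"][b:b+100,a:a+130],None,fx=6,fy=6,interpolation=cv2.INTER_CUBIC)); print(n,a,b,proj(p,need(o,(x,y,z))[1]))
E
```

```text
t: 1.75
tcp_pos: [0.5796, -0.1397, 0.3456]
tcp_rot: [-1.371, 0.909, -0.912]
contact_force: [0.3, -0.1, 0.1]
finger_gap: -0.002
t: 2.08
tcp_pos: [0.6016, -0.1101, 0.2815]
tcp_rot: [-1.375, 0.914, -0.904]
contact_force: [0.1, -1.2, 0.0]
finger_gap: 0.0
[-0.18  0.41 -0.2   0.97 -0.    2.56] [ 0.09 -1.2   0.  ]
(array([ 0.8, 46.4,  8.1]), array([ 0.6005, -0.1099,  0.1085]))
side 261 150 [321.29171148 210.30970807]
top 300 118 [360.1677683  178.79814327]
```

View pics/side1.png

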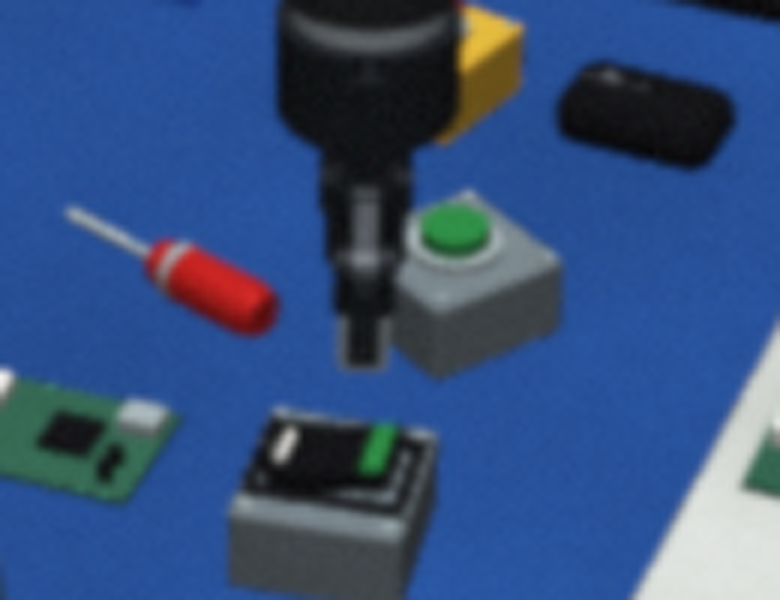

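View pics/top1.png

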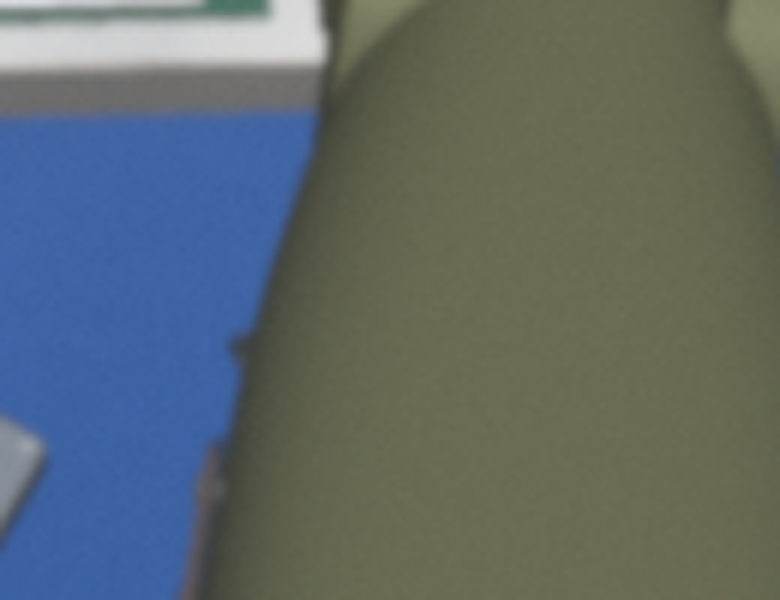

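```bash

python3 -m jog '[{"tx":0,"ty":15,"tz":4,"wx":0,"wy":0,"wz":0},{"tx":0,"ty":30,"tz":4,"wx":0,"wy":0,"wz":0},{"tx":0,"ty":30,"tz":4,"wx":0,"wy":0,"wz":0},{"tx":0,"ty":30,"tz":4,"wx":0,"wy":0,"wz":0}]'
python3 - <<'E'
from workcell import ctrl
from h import *
o=ctrl.observe();print(o["qpos"].round(2),o["contact_force"].round(2),o["joint_velocities"].round(3))
x,y,z=T["rocker"];print(need(o,(x,y,z)))
E
```

```text
t: 2.52
tcp_pos: [0.6063, -0.1107, 0.2568]
tcp_rot: [-1.371, 0.911, -0.912]
contact_force: [0.4, 0.2, 0.6]
finger_gap: 0.004
[-0.18  0.44 -0.22  0.91 -0.    2.56] [0.35 0.2  0.63] [ 0.003 -0.011  0.017  0.004  0.    -0.001]
(array([-2.3, 21.8,  2.7]), array([ 0.6064, -0.1107,  0.0838]))
```

```bash

python3 -m jog '[{"tx":-2,"ty":8,"tz":3,"wx":0,"wy":0,"wz":0},{"tx":-2,"ty":16,"tz":3,"wx":0,"wy":0,"wz":0},{"tx":-2,"ty":22,"tz":3,"wx":0,"wy":0,"wz":0},{"tx":-2,"ty":26,"tz":3,"wx":0,"wy":0,"wz":0},{"tx":-2,"ty":30,"tz":3,"wx":0,"wy":0,"wz":0}]'
python3 -m jog '[{"tx":0,"ty":2,"tz":0,"wx":0,"wy":0,"wz":0},{"tx":0,"ty":3,"tz":0,"wx":0,"wy":0,"wz":0},{"tx":0,"ty":3,"tz":0,"wx":0,"wy":0,"wz":0},{"tx":0,"ty":3,"tz":0,"wx":0,"wy":0,"wz":0}]'
python3 - <<'E'
from workcell import ctrl
from h import *
import cv2
o=ctrl.observe();print(o["contact_force"].round(2))
x,y,z=T["rocker"];print(need(o,(x,y,z)))
p=ctrl.get_image("side")
cv2.imwrite("pics/side2.png",cv2.resize(p["pixels"][170:250,270:370],None,fx=7,fy=7,interpolation=cv2.INTER_CUBIC))
E
```

```text
t: 2.93
tcp_pos: [0.61, -0.107, 0.2275]
tcp_rot: [-1.369, 0.907, -0.913]
contact_force: [-9.2, 2.2, 44.2]
finger_gap: 0.003
t: 3.27
tcp_pos: [0.6098, -0.107, 0.2276]
tcp_rot: [-1.369, 0.906, -0.914]
contact_force: [-6.7, 4.0, 32.1]
finger_gap: 0.005
[-6.7   3.98 32.08]
(array([-0.6, -7.4, -2.7]), array([ 0.6107, -0.107 ,  0.0546]))
```

View pics/side2.png

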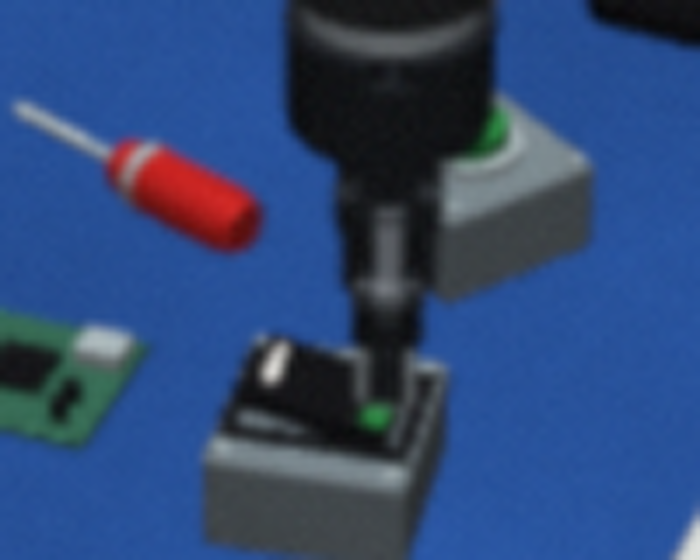

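The tip is on the green stripe and it is against the stop: tip z is 54.6 mm, the force is 32–44 N, and the white-bar end is now up. I'll retract, check the rocker, and head for the yellow key.

```bash

python3 -m jog '[{"tx":0,"ty":-25,"tz":0,"wx":0,"wy":0,"wz":0},{"tx":0,"ty":-60,"tz":0,"wx":0,"wy":0,"wz":0},{"tx":12,"ty":-75,"tz":-30,"wx":0,"wy":0,"wz":0},{"tx":25,"ty":-75,"tz":-60,"wx":0,"wy":0,"wz":0},{"tx":38,"ty":-75,"tz":-90,"wx":0,"wy":0,"wz":0}]'
python3 -m jog '[{"tx":13,"ty":0,"tz":-32,"wx":0,"wy":0,"wz":0},{"tx":26,"ty":0,"tz":-64,"wx":0,"wy":0,"wz":0},{"tx":40,"ty":0,"tz":-96,"wx":0,"wy":0,"wz":0},{"tx":48,"ty":0,"tz":-117,"wx":0,"wy":0,"wz":0},{"tx":48,"ty":0,"tz":-117,"wx":0,"wy":0,"wz":0}]'
python3 -m jog '[{"tx":0,"ty":0,"tz":0,"wx":0,"wy":0,"wz":0},{"tx":0,"ty":0,"tz":0,"wx":0,"wy":0,"wz":0},{"tx":0,"ty":0,"tz":0,"wx":0,"wy":0,"wz":0}]'
python3 - <<'E'
from workcell import ctrl
from h import *
import cv2
o=ctrl.observe();print(o["contact_force"].round(2))
x,y,z=T["yellow"];print(need(o,(x,y,z)))
p=ctrl.get_image("side")
print(proj(p,need(o,(x,y,z))[1]))
cv2.imwrite("pics/side3.png",cv2.resize(p["pixels"][180:280,205:345],None,fx=5.6,fy=5.6,interpolation=cv2.INTER_CUBIC))
E
```

```text
t: 3.73
tcp_pos: [0.5401, -0.1774, 0.2991]
tcp_rot: [-1.372, 0.907, -0.911]
contact_force: [-0.3, -0.2, 0.2]
finger_gap: -0.0
t: 4.15
tcp_pos: [0.448, -0.2688, 0.2974]
tcp_rot: [-1.372, 0.916, -0.913]
contact_force: [-0.6, -0.3, 0.7]
finger_gap: -0.0
t: 4.4
tcp_pos: [0.4518, -0.2661, 0.2977]
tcp_rot: [-1.372, 0.91, -0.91]
contact_force: [0.2, -0.4, 0.4]
finger_gap: 0.003
[ 0.23 -0.37  0.43]
(array([ 1.8, 63.7, -2.2]), array([ 0.4518, -0.266 ,  0.1247]))
[239.33268251 224.89074432]
```

View pics/side3.png

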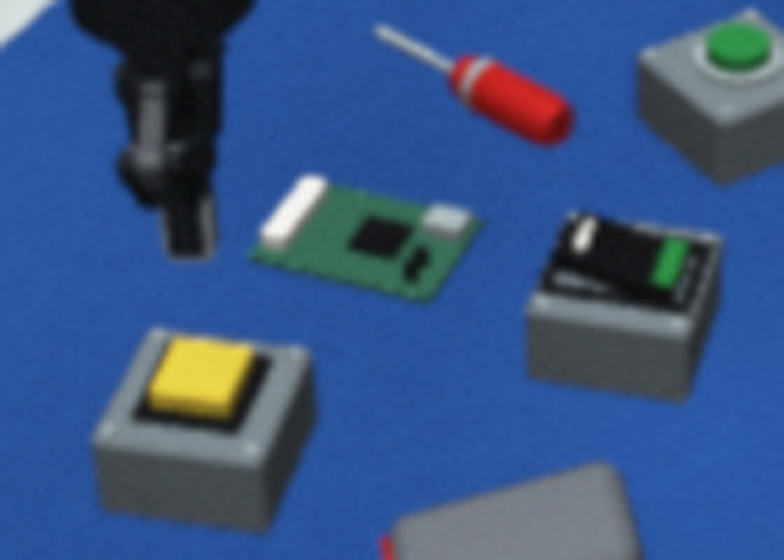

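The rocker stays on: green end down, white bar up. The fingertip is above the yellow key. I'll press it now.

```bash

python3 -m jog '[{"tx":2,"ty":20,"tz":-2,"wx":0,"wy":0,"wz":0},{"tx":2,"ty":40,"tz":-2,"wx":0,"wy":0,"wz":0},{"tx":2,"ty":52,"tz":-2,"wx":0,"wy":0,"wz":0},{"tx":2,"ty":60,"tz":-2,"wx":0,"wy":0,"wz":0},{"tx":2,"ty":65,"tz":-2,"wx":0,"wy":0,"wz":0}]'
python3 -m jog '[{"tx":0,"ty":4,"tz":0,"wx":0,"wy":0,"wz":0},{"tx":0,"ty":7,"tz":0,"wx":0,"wy":0,"wz":0},{"tx":0,"ty":9,"tz":0,"wx":0,"wy":0,"wz":0},{"tx":0,"ty":9,"tz":0,"wx":0,"wy":0,"wz":0},{"tx":0,"ty":9,"tz":0,"wx":0,"wy":0,"wz":0}]'
python3 - <<'E'
from workcell import ctrl
from h import *
o=ctrl.observe();print(o["contact_force"].round(2))
x,y,z=T["yellow"];print(need(o,(x,y,z)))
E
```

```text
t: 4.87
tcp_pos: [0.4502, -0.2684, 0.2317]
tcp_rot: [-1.372, 0.911, -0.908]
contact_force: [-2.3, 2.3, 3.4]
finger_gap: -0.003
t: 5.28
tcp_pos: [0.4502, -0.2688, 0.226]
tcp_rot: [-1.371, 0.91, -0.911]
contact_force: [-6.7, 6.6, 20.1]
finger_gap: -0.002
[-6.68  6.57 20.07]
(array([-0.2, -8. ,  0.2]), array([ 0.4504, -0.2687,  0.053 ]))
```

Tip z is 53.0 mm with 20 N, so the key is fully in. Next is the green button.

```bash

python3 -m jog '[{"tx":0,"ty":-25,"tz":0,"wx":0,"wy":0,"wz":0},{"tx":0,"ty":-60,"tz":0,"wx":0,"wy":0,"wz":0},{"tx":-24,"ty":-75,"tz":22,"wx":0,"wy":0,"wz":0},{"tx":-48,"ty":-75,"tz":44,"wx":0,"wy":0,"wz":0},{"tx":-72,"ty":-75,"tz":66,"wx":0,"wy":0,"wz":0}]'
python3 -m jog '[{"tx":-26,"ty":0,"tz":24,"wx":0,"wy":0,"wz":0},{"tx":-52,"ty":0,"tz":48,"wx":0,"wy":0,"wz":0},{"tx":-78,"ty":0,"tz":72,"wx":0,"wy":0,"wz":0},{"tx":-104,"ty":0,"tz":96,"wx":0,"wy":0,"wz":0},{"tx":-130,"ty":0,"tz":120,"wx":0,"wy":0,"wz":0}]'
python3 -m jog '[{"tx":-24,"ty":0,"tz":22,"wx":0,"wy":0,"wz":0},{"tx":-48,"ty":0,"tz":44,"wx":0,"wy":0,"wz":0},{"tx":-66,"ty":0,"tz":58,"wx":0,"wy":0,"wz":0},{"tx":-66,"ty":0,"tz":58,"wx":0,"wy":0,"wz":0},{"tx":-66,"ty":0,"tz":58,"wx":0,"wy":0,"wz":0}]'
python3 - <<'E'
from workcell import ctrl
from h import *
import cv2
o=ctrl.observe();print(o["contact_force"].round(2),o["qpos"].round(2))
x,y,z=T["green"];print(need(o,(x,y,z)))
p=ctrl.get_image("side")
print(proj(p,need(o,(x,y,z))[1]))
cv2.imwrite("pics/side4.png",cv2.resize(p["pixels"][140:280,205:385],None,fx=4.2,fy=4.2,interpolation=cv2.INTER_CUBIC))
E
```

```text
t: 5.7
tcp_pos: [0.4844, -0.1771, 0.3013]
tcp_rot: [-1.37, 0.907, -0.916]
contact_force: [0.5, 0.3, 0.1]
finger_gap: 0.002
t: 6.12
tcp_pos: [0.5439, -0.0091, 0.2997]
tcp_rot: [-1.371, 0.909, -0.912]
contact_force: [1.3, -0.6, 0.0]
finger_gap: 0.003
t: 6.53
tcp_pos: [0.5714, 0.0737, 0.2992]
tcp_rot: [-1.372, 0.908, -0.91]
contact_force: [-0.3, -0.6, -0.5]
finger_gap: 0.001
[-0.34 -0.62 -0.47] [ 0.13  0.33 -0.27  0.97 -0.    2.87]
(array([ 0.5, 66.2, -0.4]), array([0.5716, 0.0736, 0.1262]))
[337.46559562 168.4896712 ]
```

View pics/side4.png

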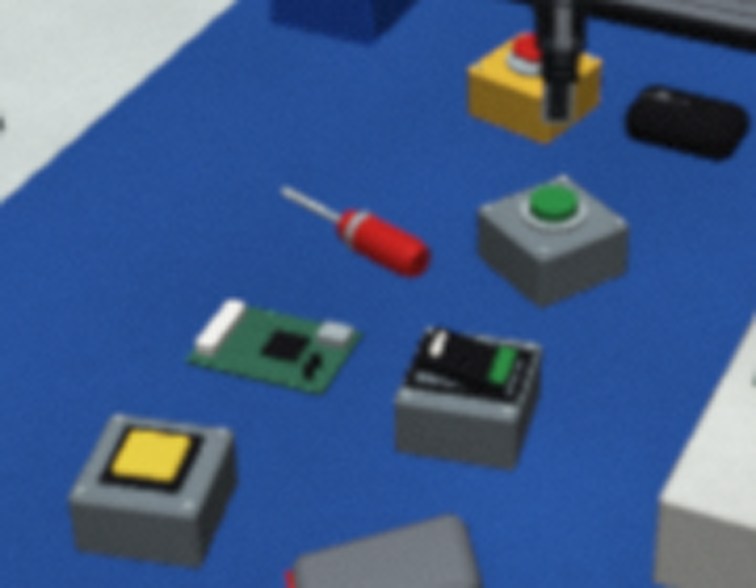

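The yellow key is flush and the rocker is on. The tip is over the green button, so I'll press and release it.

```bash

python3 -m jog '[{"tx":0,"ty":20,"tz":0,"wx":0,"wy":0,"wz":0},{"tx":0,"ty":40,"tz":0,"wx":0,"wy":0,"wz":0},{"tx":0,"ty":54,"tz":0,"wx":0,"wy":0,"wz":0},{"tx":0,"ty":62,"tz":0,"wx":0,"wy":0,"wz":0},{"tx":0,"ty":67,"tz":0,"wx":0,"wy":0,"wz":0}]'
python3 -m jog '[{"tx":0,"ty":4,"tz":0,"wx":0,"wy":0,"wz":0},{"tx":0,"ty":7,"tz":0,"wx":0,"wy":0,"wz":0},{"tx":0,"ty":9,"tz":0,"wx":0,"wy":0,"wz":0},{"tx":0,"ty":9,"tz":0,"wx":0,"wy":0,"wz":0},{"tx":0,"ty":9,"tz":0,"wx":0,"wy":0,"wz":0}]'
python3 - <<'E'
from workcell import ctrl
from h import *
o=ctrl.observe();print(o["contact_force"].round(2),need(o,T["green"]))
E
```

```text
t: 7.0
tcp_pos: [0.5701, 0.0712, 0.2309]
tcp_rot: [-1.373, 0.913, -0.911]
contact_force: [-2.0, -0.4, 2.7]
finger_gap: 0.002
t: 7.42
tcp_pos: [0.5703, 0.0716, 0.227]
tcp_rot: [-1.372, 0.91, -0.913]
contact_force: [-14.9, -4.1, 32.6]
finger_gap: -0.0
[-14.92  -4.11  32.62] (array([-1.2, -6. ,  1.6]), array([0.5705, 0.0713, 0.054 ]))
```

```bash

python3 -m jog '[{"tx":0,"ty":-15,"tz":0,"wx":0,"wy":0,"wz":0},{"tx":0,"ty":-45,"tz":0,"wx":0,"wy":0,"wz":0},{"tx":0,"ty":-80,"tz":0,"wx":0,"wy":0,"wz":0},{"tx":0,"ty":-110,"tz":0,"wx":0,"wy":0,"wz":0},{"tx":0,"ty":-110,"tz":0,"wx":0,"wy":0,"wz":0}]'
python3 -m jog '[{"tx":0,"ty":0,"tz":0,"wx":0,"wy":0,"wz":0},{"tx":0,"ty":0,"tz":0,"wx":0,"wy":0,"wz":0}]'
python3 - <<'E'
from workcell import ctrl
from h import *
import cv2,pickle
p=ctrl.get_image("side"); D=pickle.load(open("d0.pkl","rb"))["side"]
for n,uv in dict(yellow=(240.5,247),stripe=(324.5,226),green=(336.7,188)).items(): print(n,world(D,uv).round(4),world(p,uv).round(4))
cv2.imwrite("pics/side5.png",cv2.resize(p["pixels"][130:350,205:445],None,fx=2.7,fy=2.7,interpolation=cv2.INTER_CUBIC))
d=cv2.absdiff(p["pixels"],D["pixels"]).max(2); v,u=np.nonzero(cv2.medianBlur(d,5)>40); 
n,l,s,c=cv2.connectedComponentsWithStats((cv2.medianBlur(d,5)>40).astype(np.uint8)); print(s[1:][s[1:,4]>5])
E
```

```text
t: 7.83
tcp_pos: [0.5735, 0.0725, 0.3404]
tcp_rot: [-1.364, 0.902, -0.917]
contact_force: [2.1, 0.5, -0.6]
finger_gap: -0.002
t: 8.0
tcp_pos: [0.5709, 0.0723, 0.333]
tcp_rot: [-1.371, 0.91, -0.911]
contact_force: [0.9, -0.4, -0.9]
finger_gap: 0.003
yellow [ 0.4532 -0.2734  0.0605] [ 0.4484 -0.2668  0.0535]
stripe [ 0.6121 -0.114   0.0633] [ 0.6087 -0.106   0.0564]
green [0.5735 0.068  0.062 ] [0.5738 0.0673 0.0625]
[[   0    0   15    6   50]
 [ 199    0   13   31  258]
 [ 317    0   46  138 3810]
 [   0    7   19   30  356]
 [ 148   22    4    5   16]
 [   7   41   27   17  309]
 [ 178   48   40   70 1307]
 [   0   55    2    7   12]
 [ 150   56    3    3    9]
 [   0   61   41   46 1028]
 [ 116   80    8    5   22]
 [ 123   89    6    5   16]
 [  28  104   12   16  136]
 [   0  113   17   21  240]
 [ 333  140   10   20  148]
 [  21  166    8    4   23]
 [  19  182   57   67 1763]
 [ 323  225    2    4    6]
 [ 322  230    3    2    6]
 [ 234  240   14    5   41]
 [ 244  249    4    4    7]
 [ 238  251    4    3   12]]
```

View pics/side5.png

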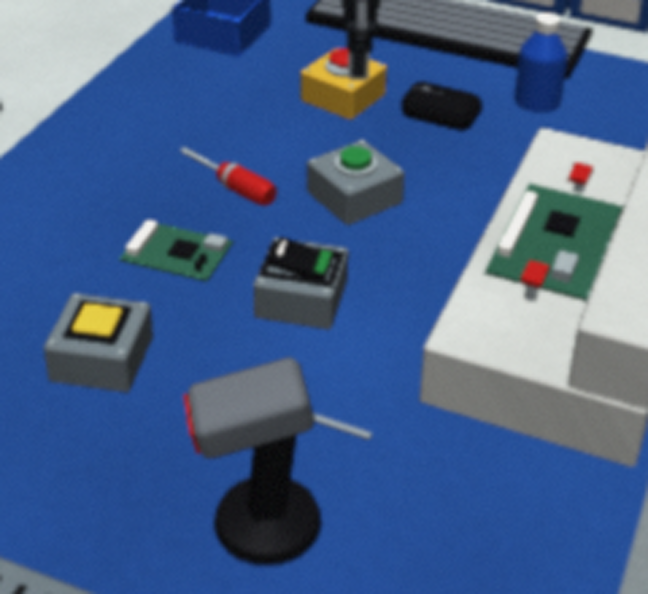

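All three controls are in their final states and nothing else moved; the only changes on the bench are at the rocker and the key. I'll hand the job in.

```bash
python3 -c "
from workcell import ctrl
print(ctrl.close_job())"
```

```text
the job is handed in; nothing more can be done
None
```

I ran the start sequence in order with closed fingers and handed the job in at about 8 s. No verdict was reported.

| Control | Fingertip height at the stop | Force reading (up) | State after release, from side-camera depth |
|---|---|---|---|
| Power rocker | 54.6 mm | 32–44 N | On: green end down (56 mm, against 63 mm before), white-bar end up |
| Yellow key | 53.0 mm | 20 N | In: face at 53.5 mm, against 60.5 mm before |
| Green button | 54.0 mm | 33 N | Up again: height unchanged at 62 mm |

- **Other objects:** comparing the side picture with the first one, the only bench changes were at the rocker and the key. Everything else that differs is the arm itself.
- **Red stop button:** I never went near it with the fingers. In the last picture the raised gripper partly hides it, so I did not measure its height after the run.
- **Top view:** the arm hid the controls there once it was in place, so the final checks rest on the side camera, the fingertip heights and the force readings.
- **Disagreement:** the two views differed by 3–4 mm on the yellow and green positions. The side masks took in the sides of the buttons, so I went mostly by the top view, and the presses matched it.

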